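# Tip the chips into the inspection dish and hold focus at the third click

### The job

Lift the tray by its orange handle so that all four chips slide off into the clear dish, without touching the chips, then lower the tray level again. Then swing the red-knobbed focus lever from home by exactly three clicks, into its third notch and never past the pin to the fourth, and finish still holding the lever there with the fingers against its spring. Leave the other things on the bench where they are.

Things in the scene. Friction and masses are not known exactly. Their poses are not given: they have to be found in the camera images.
- station: the loading station, fixed to the bench: grey base 300 x 150 mm with a hinged aluminium tipping tray on its -x half and a clear open dish on its +x half. Origin at bench height straight below the tray's hinge line; its x axis points from the tray to the dish, y runs along the hinge
- tray (a joint): tilt of the tray about its hinge, rad: 0 level on its rests, growing as the handle end is lifted, stop at 1.1. The hinge is at the dish end, so a lifted tray slopes down into the dish. Light damping; falls back to 0 when let go; tray about 0.22 kg. The chips slide off somewhere between 0.5 and 1.0 rad
- tray_hinge (a point): point in the middle of the tray's hinge line, 60 mm above the bench; its axes are those of the station (y along the hinge)
- tray_handle (a point): centre of the orange handle bar at the tray's free end: round, 10 mm in diameter, 98 mm long, parallel to the hinge, on two thin rods 90 mm apart; tray level: 95 mm above the bench, 185 mm from the hinge line on the -x side, 35 mm above the hinge. The tray's end wall is 39 mm away, its top 21 mm below the bar's centre. A held bar can turn between the fingers
- dish_floor (a point): centre of the inner floor of the clear dish, 14 mm above the bench; axes of the station. Inside 120 mm along x, 116 mm along y; walls 30 mm above this floor, the far one 60 mm
- chip1: white ceramic chip carrier with a gold lid, 20 x 20 x 9 mm, about 14 g, starts flat on the tray; origin at the centre of its underside
- chip2: white ceramic chip carrier with a gold lid, 20 x 20 x 9 mm, about 14 g, starts flat on the tray; origin at the centre of its underside
- chip3: white ceramic chip carrier with a gold lid, 20 x 20 x 9 mm, about 14 g, starts flat on the tray; origin at the centre of its underside
- chip4: white ceramic chip carrier with a gold lid, 20 x 20 x 9 mm, about 14 g, starts flat on the tray; origin at the centre of its underside
- focus_unit: the focus unit, fixed to the bench: grey base 200 x 240 mm, steel click lever with a red knob, and a teal camera head on a rail that looks down at the dish and moves with the lever. Origin at bench height straight below the lever's pivot
- lever_pivot (a point): the lever's vertical pivot axis, 34 mm above the bench
- focus_lever (a joint): lever angle, rad: 0 at the home stop (notch 0), growing as the knob swings anticlockwise from above, towards the station; end stop 1.05. A spring pulls it home (at the knob 6 N at 0, 7 N at 0.6). Notches every 0.2: leaving one, resistance jumps some 4 N within 5 mm, then sags some 5 N as the roller passes a pin (at 0.1, 0.3, 0.5, 0.7) and clicks into the next (0.2, 0.4, third 0.6)
- lever_knob (a point): red knob of the focus lever: upright round post 16 mm in diameter, 38 to 90 mm above the bench, 120 mm from the pivot axis. This point: centre of its foot. Clear for 45 mm round it above its foot; it can turn between fingers that hold it. At home it points from the pivot 0.4 rad clockwise (from above) of the focus unit's -x axis
- solvent: white solvent bottle, 56 mm wide, 130 mm tall, red cap; origin under its centre; leave it alone
- eyepiece: black spare eyepiece standing upright, up to 44 mm wide, 60 mm tall; origin under its centre; leave it alone
- parts_bin: open blue parts bin 120 x 90 x 50 mm, empty; origin under its centre; leave it alone
- driver: small screwdriver with yellow handle, lying flat; origin under it; leave it alone
- mug: blue ceramic mug, 80 mm wide, 90 mm tall; origin under its centre; leave it alone
- jar: amber glass jar with white lid, 52 mm wide, 60 mm tall; origin under its centre; leave it alone

How it is judged:
By the outcome, as a careful person would: the job done as asked, in the order asked, and still so for the second after the job is handed in, while the arm keeps its last pose, push and grip.
It also fails if it takes over 72 s, if anything falls off the work surface, if the arm or the gripper's body presses on something with over 40 N, if the wrist force passes 120 N, or if a joint passes its speed limit or range.

### The arm

A 6-joint arm with a two-finger parallel gripper is mounted at the origin on the work surface. World frame = base frame: x ahead of the robot, y to its left, z up, the work surface at z = 0. Lengths are in m, angles in rad, forces in N, time in s.
With the tool pointing down it reaches from about 0.225 to 0.875 m from the base axis. Payload 3.4 kg.
Tool frame: the origin (TCP) lies midway between the tips of the shut fingers; the grasp point (between the pads) lies behind it (manip.grip_point_offset is the z of the grasp point in the tool frame, in m); z points along the fingers, x is the direction in which the jaws open and shut, and the axes are right-handed (so a half turn about z gives the same grasp; the last joint's range is limited). The gripper opens to 85 mm and grips with 20 to 120 N. Pads are 22 mm wide; open, the fingers measure 114 mm over their backs; the gripper's body (76 mm by 85 mm) begins 54 mm behind the grasp point. The pads swing forward as they close: fully open they stand 13 mm farther back than shut.
Start: joints at [1.008, 0.276, 1.505, -0, 1.361, -0.121], TCP at [0.246, 0.52, 0.209] pointing down, gripper open.
Joint ranges: [-2.89, 2.89], [-0.75, 2.08], [0.22, 2.7], [-1.18, 4.32], [0.11, 2.71], [-2.7, 2.7]. Speed limits (rad/s): [2.57, 2.57, 3.14, 3.14, 3.14, 3.14].

### API

Orientations are given as a unit quaternion [w, x, y, z].
In Python, from rig import manip, eyes, recognise, regions_of, mark_of gives the robot as it stands.
- The arm moves only by the shell command python3 -m inch 'ROWS' [FORCE]. ROWS is JSON, a list of rows, each a list of 5 numbers: the gripper command: -1 is shut, 1 is fully open, values between are in proportion, then the shift along the tool's x, y, z in mm, then the turn about the tool's z in degrees. A call has 1 to 20 rows; each row shifts and turns the pose as measured when the row begins, along the tool's axes as they then stand; what a row does not reach is not made up. A row lasts 1/12 s, in which the tool goes at most 41.7 mm and 7.16 degrees, less where a joint would pass 70% of its speed; a pose out of reach is approached as far as the arm can. A call with a gripper value outside its range is refused whole. The fingers move at their own pace and stop on an object; FORCE is the grip in N (left out, the last holds). Time passes only in rows, so rows that do not move let the fingers close. It gives the time, the measured TCP pose, the force and the opening at its end, in the units of the state.
- manip.get_state(): the state, without advancing time (a new reading comes with each control period).
- eyes.get_image(name): name is "scene" or "top" or "wrist"; returns a dict with "frame" (480x640x3 uint8, red, green, blue), "K" (3x3 intrinsics, pixels), "k1" (the pictures are not rectified: a ray, as slopes to the right and down, at radius r is drawn at 1 + k1 r^2 times it, then the intrinsics apply), "rvec" (rotation vector, rad) and "tvec" (3), from world to camera coordinates, as OpenCV has them; the wrist camera has in their place "mount" (4x4, takes a point from camera to tool coordinates, whose origin is the TCP and whose axes are the tool frame's). Camera axes: x right, y down, z forward; pixel columns grow to the right and rows downward; lengths in m; the calibration is good to about 2 mm. A picture is of the moment at which its call begins: read the wrist's pose just before it. There is no depth.
- manip.sign_off(): hands the job in, once; it reports no verdict.
Trained networks look in a picture, given as the dict that the camera call returned (one of the last four; its "shot" number tells which), for a name from the list of things; names that differ only in an ending like _2 or _b are one class to them, and where a whole thing is asked for, a point or a joint stands for the part that bears it (a point fixed in the world has none). Each returns a list of dicts, best first, with "confidence" (0 to 1); they miss things now and then, are a little off and sometimes report something else, mostly with a low value. They report only what shows in the picture. A call takes as long as a camera call.
- recognise(picture, target): "bbox" ([left, top, width, height] in pixels, round what is visible of it).
- regions_of(picture, target): "mask" (480x640 bool, what is visible of it) and "bbox" ([left, top, width, height] in pixels, round what is visible of it).
- mark_of(picture, target): "point" ([row, column] in pixels: a listed point, or the origin of a listed thing).
The state is a dict: "clock": time; "qpos": joint angles; "qd": joint speeds; "effort": joint torques, N m; "position": TCP position; "ee_rot": TCP orientation; "contact_force": force on the tool from outside, world axes, zero at the start; "moment": the same for the moment, N m; "width": finger opening in m.
Only numpy, scipy, OpenCV 4.12 (cv2) and the standard library are available. Lean on these libraries where they do the work, as an engineer would, in place of code of your own. Each camera call takes 0.05 s, during which the arm holds its last target.

## Working session

There is one attempt and no reset: what is moved stays moved. The work goes in short steps, Python scripts to look and compute and a shell command to move; the robot and the scene stay as the last step left them, time stands still between calls to the robot, and variables do not carry over. Pictures are saved under pics/ and viewed, and the job is handed in when it is done.

```bash
ls; mkdir -p pics; cat > h.py <<'E'
import numpy as np, cv2
from scipy.spatial.transform import Rotation as R
from rig import manip, eyes, recognise, regions_of, mark_of
def save(p,n): cv2.imwrite('pics/'+n+'.png',p['frame'][:,:,::-1])
def Rq(q): return R.from_quat([q[1],q[2],q[3],q[0]]).as_matrix()
def campose(p,st=None):
    if 'rvec' in p:
        M=cv2.Rodrigues(np.array(p['rvec'],float))[0]; t=np.array(p['tvec'],float).ravel()
        return M.T, -M.T@t   # cam->world
    m=np.array(p['mount']); Rt=Rq(st['ee_rot']); 
    return Rt@m[:3,:3], Rt@m[:3,3]+np.array(st['position'])
def ray(p,rc,st=None):
    K=np.array(p['K']); k=p['k1']
    u=cv2.undistortPoints(np.array([[[rc[1],rc[0]]]],float),K,np.array([k,0,0,0,0.])).ravel()
    Rw,c=campose(p,st); return c,Rw@np.array([u[0],u[1],1])
def atz(p,rc,z,st=None):
    c,d=ray(p,rc,st); return c+d*(z-c[2])/d[2]
def proj(p,X,st=None):
    Rw,c=campose(p,st); x=Rw.T@(np.array(X)-c); K=np.array(p['K']); u=x[:2]/x[2]; u=u*(1+p['k1']*(u@u))
    return [K[1,1]*u[1]+K[1,2],K[0,0]*u[0]+K[0,2]]
E
python3 - <<'E'
from h import *
s=manip.get_state(); print(s, manip.grip_point_offset)
hs={'tray_hinge':.06,'tray_handle':.095,'dish_floor':.014,'lever_pivot':.034,'lever_knob':.038,'focus_unit':0,'station':0,'solvent':0,'mug':0,'jar':0,'parts_bin':0,'eyepiece':0,'driver':0}
for n in ['top','scene']:
    p=eyes.get_image(n); save(p,n+'0')
    for t,z in hs.items():
        for m in mark_of(p,t)[:2]: print(n,t,np.round(m['point']),round(m['confidence'],2),np.round(atz(p,m['point'],z),4))
E
```

```text
pics
{'clock': 0.0, 'qpos': array([ 1.00800071e+00,  2.76589679e-01,  1.50612248e+00,  1.47035878e-05,
        1.36070320e+00, -1.20986086e-01]), 'qd': array([-7.52340010e-04, -3.52349866e-04,  2.26141136e-03,  8.51305906e-05,
       -5.35579921e-04,  4.83404888e-04]), 'effort': array([-1.12314126e-04, -4.16773868e+01, -2.45807683e+01,  6.87454735e-05,
        1.10008079e-02,  1.98621467e-05]), 'position': array([0.24554536, 0.51931078, 0.20824703]), 'ee_rot': array([ 3.84575930e-04,  8.44860207e-01,  5.34986355e-01, -8.26263013e-04]), 'contact_force': array([ 0.48630979,  0.50565999, -0.2379433 ]), 'moment': array([-0.01546714,  0.01933812,  0.00161153]), 'width': 0.08542637733997278} -0.0187
top tray_hinge [215. 370.] 0.6 [ 0.6229 -0.1515  0.06  ]
top tray_handle [274. 381.] 0.87 [ 0.4423 -0.1745  0.095 ]
top tray_handle [245. 278.] 0.22 [0.526  0.1148 0.095 ]
top dish_floor [194. 360.] 0.66 [ 0.6998 -0.126   0.014 ]
top dish_floor [285. 438.] 0.25 [ 0.4222 -0.3495  0.014 ]
top lever_pivot [234. 355.] 0.23 [ 0.5712 -0.109   0.034 ]
top lever_knob [284. 263.] 0.62 [0.4226 0.1598 0.0
[... 1035 characters left out ...]
0.35 [ 0.7055 -0.1417  0.034 ]
scene lever_knob [180. 369.] 0.7 [0.4182 0.1519 0.038 ]
scene focus_unit [233. 366.] 0.9 [0.5474 0.1129 0.    ]
scene focus_unit [302. 129.] 0.33 [ 0.6167 -0.4739  0.    ]
scene station [282. 270.] 0.83 [ 0.6344 -0.1426  0.    ]
scene solvent [304. 204.] 0.97 [ 0.6572 -0.302  -0.    ]
scene mug [298. 129.] 0.75 [ 0.6068 -0.4734  0.    ]
scene mug [181. 369.] 0.39 [ 0.3943  0.1594 -0.    ]
scene jar [243. 503.] 0.68 [ 0.6487  0.4367 -0.    ]
scene parts_bin [182. 481.] 0.92 [0.4574 0.4505 0.    ]
scene eyepiece [232. 364.] 0.66 [0.5436 0.1093 0.    ]
scene eyepiece [259. 144.] 0.65 [ 0.5062 -0.4334  0.    ]
scene driver [226. 176.] 0.95 [ 0.4293 -0.3474  0.    ]
```

View pics/top0.png

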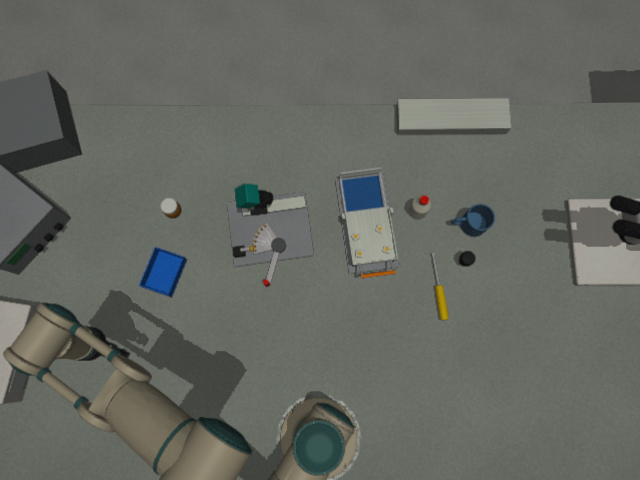

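View pics/scene0.png

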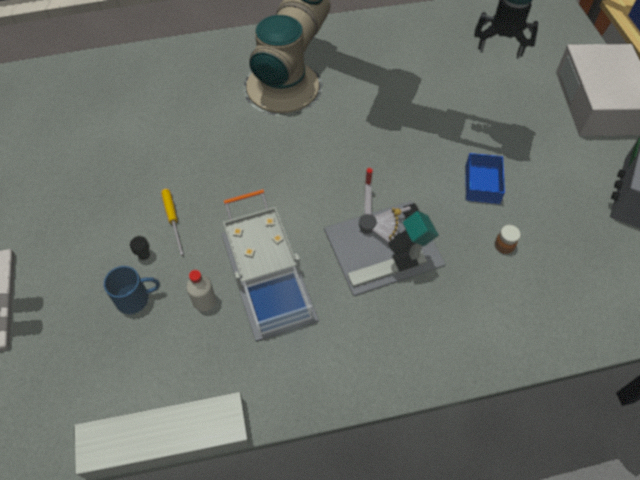

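Both pictures agree: the orange handle is at (274,379) in top, the knob at (284,266) and the pivot at (245,279). First I'll turn the jaws toward the station's x axis and rise a little.

```bash
python3 -m inch '[[1,0,0,-8,7],[1,0,0,-8,7],[1,0,0,-8,7],[1,0,0,-8,7],[1,0,0,-8,7],[1,0,0,-8,7],[1,0,0,-8,7],[1,0,0,-8,7],[1,0,0,0,0]]'
cat >> h.py <<'E'
def delta(target,yaw=None):
    s=manip.get_state(); M=Rq(s['ee_rot']); d=M.T@(np.array(target)-s['position'])*1000
    y0=np.arctan2(M[1,0],M[0,0]); print('t',round(s['clock'],2),'pos',np.round(s['position'],4),'toolx yaw',round(y0,4),'tilt z',np.round(M[:,2],3),'delta mm',np.round(d,1),'F',np.round(s['contact_force'],1),'w',round(s['width'],4))
    if yaw is not None: print('turn deg',-np.degrees((yaw-y0+np.pi/2)%np.pi-np.pi/2))
E
python3 -c "
from h import *
delta([.41,-.165,.27],.15)"
```

```text
clock: 2.15
position: [0.2455, 0.5192, 0.2749]
ee_rot: [0.001, 0.998, 0.062, -0.001]
contact_force: [1.5, -0.0, 0.5]
width: 0.0851
t 2.15 pos [0.2455 0.5192 0.2749] toolx yaw 0.1243 tilt z [-0.001 -0.002 -1.   ] delta mm [ 78.4 699.3   6.2] F [ 1.5 -0.   0.5] w 0.0851
turn deg -1.4716736916579343
```

```bash
python3 -m inch '[[1,4.6,41,0,0],[1,4.6,41,0,0],[1,4.6,41,0,0],[1,4.6,41,0,0],[1,4.6,41,0,0],[1,4.6,41,0,0],[1,4.6,41,0,0],[1,4.6,41,0,0],[1,4.6,41,0,0],[1,4.6,41,0,0],[1,4.6,41,0,0],[1,4.6,41,0,0],[1,4.6,41,0,0],[1,4.6,41,0,0],[1,4.6,41,0,0],[1,4.6,41,0,0],[1,4.6,41,0,0],[1,0,0,0,0]]'
python3 - <<'E'
from h import *
delta([.41,-.165,.27],.15)
s=manip.get_state(); p=eyes.get_image('wrist'); save(p,'w1')
for t,z in {'tray_handle':.095,'tray_hinge':.06,'lever_knob':.038}.items():
    for m in mark_of(p,t)[:2]: print(t,np.round(m['point']),round(m['confidence'],2),np.round(atz(p,m['point'],z,s),4))
for m in regions_of(p,'tray_handle')[:2]: print(m['bbox'],m['confidence'],m['mask'].sum())
E
```

```text
clock: 3.65
position: [0.4299, -0.1678, 0.2672]
ee_rot: [0.002, 0.995, 0.097, 0.002]
contact_force: [-0.1, 0.3, -0.7]
width: 0.0853
t 3.65 pos [ 0.4299 -0.1678  0.2672] toolx yaw 0.1951 tilt z [ 0.004 -0.003 -1.   ] delta mm [-18.9  -6.5  -2.9] F [-0.1  0.3 -0.7] w 0.0853
turn deg 2.583867882016173
tray_handle [217. 321.] 0.81 [ 0.4403 -0.1709  0.095 ]
tray_hinge [218. 501.] 0.79 [ 0.6271 -0.1437  0.06  ]
tray_hinge [209. 476.] 0.51 [ 0.5981 -0.1399  0.06  ]
[311.6, 145.2, 216.2, 137.7] 0.58 19065
[386.0, 163.6, 27.2, 21.7] 0.44 432
```

View pics/w1.png

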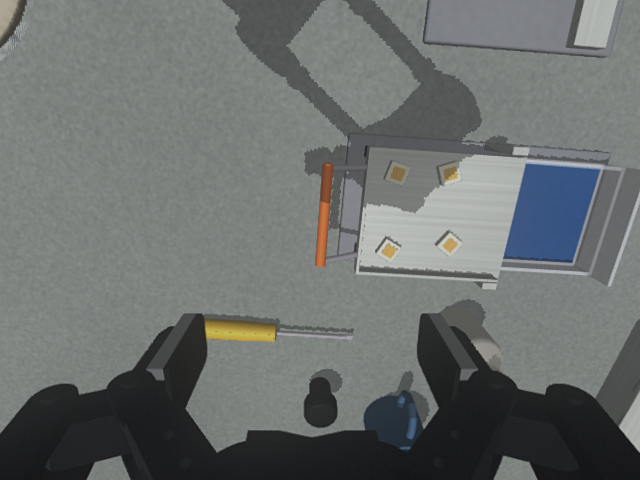

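```bash
python3 - <<'E'
from h import *
s=manip.get_state(); p=eyes.get_image('wrist'); f=p['frame'].astype(int)
hsv=cv2.cvtColor(p['frame'],cv2.COLOR_RGB2HSV)
m=((hsv[...,0]<14)&(hsv[...,1]>180)&(hsv[...,2]>70)).astype(np.uint8)
n,l,st,c=cv2.connectedComponentsWithStats(m); i=1+np.argmax(st[1:,4]); print(st[i],c[i])
ys,xs=np.where(l==i)
(cx,cy),(w,h),a=cv2.minAreaRect(np.c_[xs,ys].astype(np.float32)); box=cv2.boxPoints(((cx,cy),(w,h),a)); print(cx,cy,w,h,a)
b=sorted(box.tolist(),key=lambda q:q[1]); e1=np.mean(b[:2],0);e2=np.mean(b[2:],0)
A=atz(p,e1[::-1],.095,s);B=atz(p,e2[::-1],.095,s); d=A-B
print(A,B,(A+B)/2,'len',np.linalg.norm(d),'bar dir - 90:',np.arctan2(d[1],d[0])-np.pi/2)
E
for i in top scene; do :; done; python3 - <<'E'
from h import *
for n in ['top','scene']:
    p=eyes.get_image(n)
    hsv=cv2.cvtColor(p['frame'],cv2.COLOR_RGB2HSV)
    m=((hsv[...,0]<14)&(hsv[...,1]>150)&(hsv[...,2]>110)).astype(np.uint8)
    k,l,st,c=cv2.connectedComponentsWithStats(m)
    for i in range(1,k):
        if st[i][4]>20: print(n,st[i],c[i],atz(p,c[i][::-1],.095))
E
```

```text
[318 274   1   1   1] [318. 274.]
318.0 274.0 0.0 0.0 0.0
[ 0.44657267 -0.2186035   0.095     ] [ 0.44657267 -0.2186035   0.095     ] [ 0.44657267 -0.2186035   0.095     ] len 0.0 bar dir - 90: -1.5707963267948966
top [420 196   9   8  58] [424.         199.44827586] [ 0.65929511 -0.30588461  0.095     ]
top [263 279   6   6  23] [265.30434783 281.73913043] [0.42221721 0.14881352 0.095     ]
scene [225 191  38  12 105] [242.05714286 196.63809524] [ 0.44337341 -0.17230652  0.095     ]
scene [190 270  11  11  90] [194.58888889 275.3       ] [ 0.63222919 -0.30557447  0.095     ]
```

```bash
python3 - <<'E'
from h import *
s=manip.get_state(); p=eyes.get_image('wrist'); save(p,'w2')
hsv=cv2.cvtColor(p['frame'],cv2.COLOR_RGB2HSV); print(hsv[215,318:332].tolist())
m=((hsv[...,0]<20)&(hsv[...,1]>140)&(hsv[...,2]>60)).astype(np.uint8)
n,l,st,c=cv2.connectedComponentsWithStats(m); i=1+np.argmax(st[1:,4]*(st[1:,0]>250)*(st[1:,0]<340)); print(st[i],c[i])
ys,xs=np.where(l==i)
(cx,cy),(w,h),a=cv2.minAreaRect(np.c_[xs,ys].astype(np.float32)); box=cv2.boxPoints(((cx,cy),(w,h),a))
b=sorted(box.tolist(),key=lambda q:q[1]); e1=np.mean(b[:2],0);e2=np.mean(b[2:],0)
A=atz(p,e1[::-1],.095,s);B=atz(p,e2[::-1],.095,s); d=A-B
print(A,B,(A+B)/2,'len',np.linalg.norm(d),'bar dir - 90:',np.arctan2(d[1],d[0])-np.pi/2)
C=(A+B)/2; yaw=np.arctan2(d[1],d[0])-np.pi/2
print('hinge pred',C+np.array([np.cos(yaw),np.sin(yaw),0])*.185)
delta([C[0],C[1],.13],yaw)
E
```

```text
[[83, 15, 137], [68, 8, 123], [8, 135, 138], [10, 175, 169], [10, 177, 187], [11, 173, 192], [13, 163, 192], [13, 165, 192], [11, 171, 192], [10, 176, 193], [10, 175, 181], [10, 169, 158], [11, 93, 112], [80, 8, 91]]
[316 175  18 101 936] [324.07264957 224.35683761]
[ 0.43645197 -0.12166083  0.095     ] [ 0.44887517 -0.21958126  0.095     ] [ 0.44266357 -0.17062104  0.095     ] len 0.0987053513693015 bar dir - 90: 0.1261961680999868
hinge pred [ 0.62619242 -0.14733667  0.095     ]
t 4.1 pos [ 0.4276 -0.1594  0.2683] toolx yaw 0.2 tilt z [ 0.004  0.001 -1.   ] delta mm [ 12.   14.1 138.4] F [ 0.7  0.7 -0.5] w 0.0852
turn deg 4.229109034460424
```

```bash
python3 -m inch '[[-0.2,0,0,30,4.2],[-0.2,12,14,30,0],[-0.2,0,0,20,0],[-0.2,0,0,0,0],[-0.2,0,0,0,0]]'
python3 - <<'E'
from h import *
delta([.4427,-.1706,.0763],.126)
E
```

```text
clock: 4.52
position: [0.4441, -0.1688, 0.1898]
ee_rot: [0.002, 0.998, 0.066, 0.006]
contact_force: [-0.1, -0.5, 0.4]
width: 0.0341
t 4.52 pos [ 0.4441 -0.1688  0.1898] toolx yaw 0.132 tilt z [ 0.012 -0.003 -1.   ] delta mm [ -3.    1.1 113.5] F [-0.1 -0.5  0.4] w 0.0341
turn deg 0.3446205893248524
```

```bash
python3 -m inch '[[-0.2,-1,1,25,0.3],[-0.2,-1,0,25,0],[-0.2,-0.5,0,20,0],[-0.2,0,0,0,0]]'
python3 - <<'E'
from h import *
s=manip.get_state(); p=eyes.get_image('wrist'); save(p,'w3')
delta([.4427,-.1706,.0763],.126)
for m in mark_of(p,'tray_handle')[:2]: print(np.round(m['point']),round(m['confidence'],2),np.round(atz(p,m['point'],.095,s),4))
E
```

```text
clock: 4.85
position: [0.447, -0.1707, 0.1247]
ee_rot: [0.005, 0.998, 0.065, 0.011]
contact_force: [-0.4, -0.1, -0.6]
width: 0.0342
t 4.9 pos [ 0.4483 -0.1713  0.1265] toolx yaw 0.131 tilt z [ 0.026 -0.011 -1.   ] delta mm [-6.7 -2.1 50. ] F [0.7 0.4 1. ] w 0.0339
turn deg 0.2853241747758346
[266. 298.] 0.55 [ 0.4403 -0.1687  0.095 ]
```

View pics/w3.png

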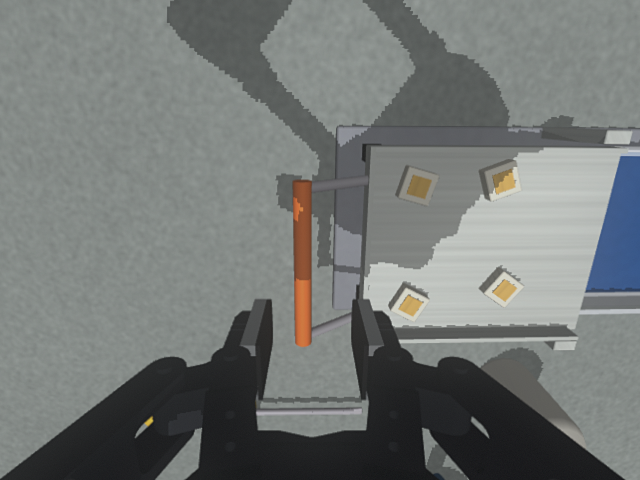

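```bash
python3 -m inch '[[-0.2,-4,-1,0,0.3],[-0.2,-3,-1,0,0],[-0.2,0,0,12,0],[-0.2,0,0,12,0],[-0.2,0,0,12,0],[-0.2,0,0,0,0]]'
python3 - <<'E'
from h import *
s=manip.get_state(); p=eyes.get_image('wrist'); save(p,'w4')
delta([.4427,-.1706,.0763],.126)
for m in mark_of(p,'tray_handle')[:2]: print(np.round(m['point']),round(m['confidence'],2),np.round(atz(p,m['point'],.095,s),4))
E
```

```text
clock: 5.45
position: [0.4489, -0.1747, 0.1016]
ee_rot: [0.013, 0.998, 0.063, 0.023]
contact_force: [0.5, 1.9, 0.5]
width: 0.0341
t 5.5 pos [ 0.4497 -0.1751  0.1027] toolx yaw 0.1268 tilt z [ 0.049 -0.024 -0.999] delta mm [-7.6 -6.1 25.9] F [-0.4 -0.5 -0.2] w 0.0342
turn deg 0.046688981035570114
[276. 297.] 0.72 [ 0.4413 -0.1686  0.095 ]
[220. 539.] 0.27 [ 0.5563 -0.1262  0.095 ]
```

View pics/w4.png

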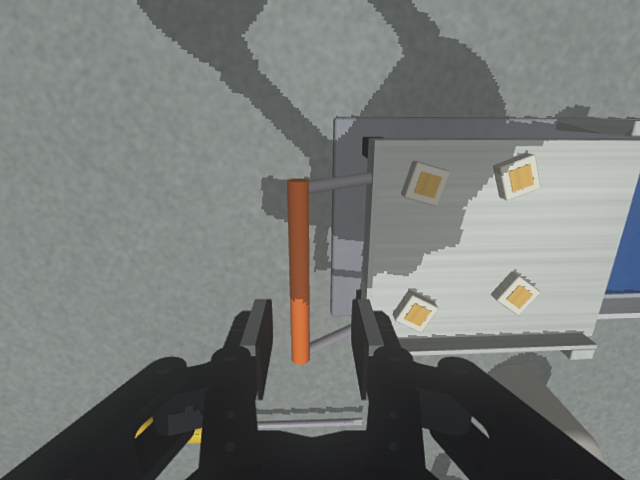

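```bash
cat > d.py <<'E'
from h import *
s=manip.get_state();M=Rq(s['ee_rot']);print(np.round(s['clock'],2),np.round(s['position'],4),'z',np.round(M[:,2],4),np.round(s['qpos'],4),np.round(s['effort'],1))
E
for i in 1 2; do python3 d.py; python3 -m inch '[[-0.2,0,0,0,0],[-0.2,0,0,0,0]]' >/dev/null; done; python3 d.py; python3 -m inch '[[-0.2,0,0,-10,0],[-0.2,0,0,-10,0]]' >/dev/null;python3 d.py;python3 -m inch '[[-0.2,0,0,0,0]]' >/dev/null;python3 d.py
```

```text
5.55 [ 0.4502 -0.1754  0.1031] z [ 0.0499 -0.0241 -0.9985] [-0.5186  0.1978  1.903   0.0045  0.9855 -0.6472] [  0.  -32.6 -20.3   0.   -0.3  -0. ]
5.72 [ 0.4513 -0.1761  0.1054] z [ 0.0532 -0.026  -0.9982] [-0.5187  0.1952  1.9     0.0045  0.9873 -0.6472] [ -0.  -32.9 -20.8   0.   -0.3   0. ]
5.88 [ 0.4521 -0.1766  0.1069] z [ 0.0556 -0.0275 -0.9981] [-0.5188  0.1934  1.8981  0.0045  0.9882 -0.6472] [ -0.  -33.  -21.    0.   -0.3   0. ]
6.05 [ 0.4499 -0.1754  0.1263] z [ 0.0526 -0.0258 -0.9983] [-0.519   0.1713  1.8708  0.0043  1.041  -0.6471] [  0.  -31.5 -21.    0.   -0.5  -0. ]
6.13 [ 0.451  -0.176   0.1279] z [ 0.0556 -0.0275 -0.9981] [-0.519   0.1695  1.8684  0.0043  1.0417 -0.6471] [  0.1 -32.3 -21.2   0.   -0.1   0. ]
```

```bash
python3 - <<'E'
from h import *
delta([.4437,-.1711,.0763],.126)
E
```

```text
t 6.13 pos [ 0.451  -0.176   0.1279] toolx yaw 0.127 tilt z [ 0.056 -0.027 -0.998] delta mm [-9.3 -7.6 51. ] F [ 0.5  0.1 -0.2] w 0.0343
turn deg 0.058017715163449876
```

```bash
python3 -m inch '[[-0.2,-9,-7,15,0],[-0.2,-3,-2,30,0]]'
python3 - <<'E'
from h import *
delta([.4437,-.1711,.0763],.126)
E
```

```text
clock: 6.3
position: [0.4465, -0.1731, 0.0871]
ee_rot: [0.02, 0.997, 0.063, 0.034]
contact_force: [-0.0, 1.4, -0.7]
width: 0.0341
t 6.3 pos [ 0.4465 -0.1731  0.0871] toolx yaw 0.1276 tilt z [ 0.07  -0.036 -0.997] delta mm [-3.2 -2.8 10.5] F [-0.   1.4 -0.7] w 0.0341
turn deg 0.09384097419585866
```

```bash
python3 -m inch '[[-0.2,-5,-3,13,0],[-1,-1,-1,1,0],[-1,-1,-1,1,0],[-1,-1,-1,1,0]]' 40
python3 - <<'E'
from h import *
s=manip.get_state(); p=eyes.get_image('wrist'); save(p,'w5')
delta([.4437,-.1711,.0763],.126)
E
```

```text
clock: 6.63
position: [0.444, -0.168, 0.0687]
ee_rot: [0.019, 0.997, 0.061, 0.039]
contact_force: [-6.1, -1.6, 7.6]
width: 0.008
t 6.68 pos [ 0.4439 -0.168   0.0688] toolx yaw 0.1242 tilt z [ 0.081 -0.034 -0.996] delta mm [-0.   3.3 -7.4] F [2.2 1.9 1.8] w 0.008
turn deg -0.10350478794692146
```

View pics/w5.png

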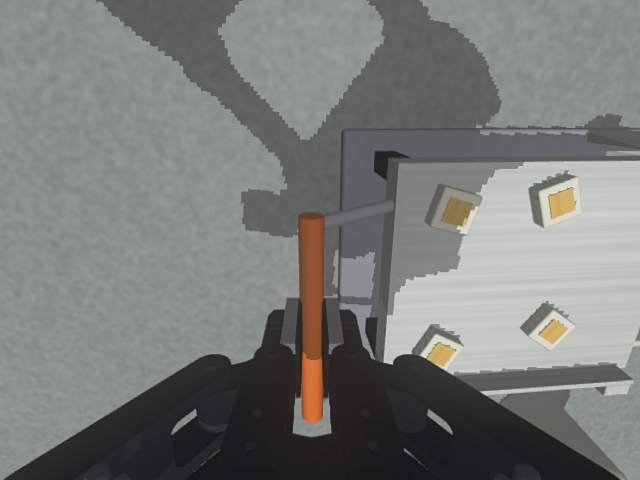

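```bash
cat >> h.py <<'E'
H0=np.array([.4427,-.1706,.095]); YAW=.126; U=np.array([np.cos(YAW),np.sin(YAW),0]); HG=H0+.185*U-np.array([0,0,.035])
import json,os
def setoff():
    s=manip.get_state(); o=Rq(s['ee_rot']).T@(H0-s['position']); json.dump(o.tolist(),open('off.json','w')); print('off',o)
def lift(ts):
    s=manip.get_state(); M=Rq(s['ee_rot']); o=np.array(json.load(open('off.json'))); h=s['position']+M@o
    d=h-HG; t=np.arctan2(d[2],-d@U)-np.arctan2(.035,.185); r=np.hypot(d[2],d@U)
    print('clk',round(s['clock'],2),'tilt est',round(t,3),'r',round(r*1000,1),'toolz',np.round(M[:,2],3),'F',np.round(s['contact_force'],1),'w',round(s['width'],4))
    yl=d-(d@U)*U; yl[2]=0
    for tt in ts:
        a=tt+np.arctan2(.035,.185); T=HG+.1883*(-np.cos(a)*U+np.array([0,0,np.sin(a)]))+0*yl
        e=M.T@(T-h)*1000; print(tt,np.round(e,1))
E
python3 - <<'E'
from h import *
setoff(); lift([.1,.2,.3,.4])
E
```

```text
off [ 0.00044973  0.00353188 -0.02609331]
clk 6.68 tilt est -0.0 r 188.3 toolz [ 0.081 -0.034 -0.996] F [2.2 1.9 1.8] w 0.008
0.1 [  5.8   0.8 -17.9]
0.2 [ 13.3   1.5 -35.1]
0.3 [ 22.6   2.2 -51.5]
0.4 [ 33.4   2.9 -66.9]
```

```bash
python3 -m inch '[[-1,3,0,-9,0],[-1,3,0,-9,0],[-1,3.5,0,-8.5,0],[-1,4,0,-8.5,0],[-1,4.5,0,-8.5,0],[-1,4.5,0,-8,0]]'
python3 - <<'E'
from h import *
lift([.4,.5,.6])
E
```

```text
clock: 7.18
position: [0.4629, -0.1656, 0.1245]
ee_rot: [0.022, 0.997, 0.062, 0.038]
contact_force: [3.1, -0.4, -5.3]
width: 0.0079
clk 7.18 tilt est 0.314 r 189.0 toolz [ 0.079 -0.038 -0.996] F [ 3.1 -0.4 -5.3] w 0.0079
0.4 [ 10.    0.7 -12.8]
0.5 [ 22.3   1.4 -27.1]
0.6 [ 35.9   2.  -40.1]
```

```bash
python3 -m inch '[[-1,4.5,0,-6.5,0],[-1,4.5,0,-6,0],[-1,4,0,-4.5,0],[-1,3,0,-3,0],[-1,3,0,-3,0]]'
python3 - <<'E'
from h import *
lift([.5,.6,.7,.8])
p=eyes.get_image('wrist'); save(p,'w6')
p=eyes.get_image('scene'); cv2.imwrite('pics/s1.png',cv2.resize(p['frame'][130:370,150:470,::-1],(800,600)))
E
```

```text
clock: 7.6
position: [0.4802, -0.1634, 0.152]
ee_rot: [0.023, 0.997, 0.063, 0.036]
contact_force: [-0.6, -3.1, -3.3]
width: 0.0078
clk 7.6 tilt est 0.486 r 189.6 toolz [ 0.076 -0.042 -0.996] F [-0.6 -3.1 -3.3] w 0.0078
0.5 [ 2.8  0.2 -1. ]
0.6 [ 16.4   0.9 -14. ]
0.7 [ 31.2   1.6 -25.6]
0.8 [ 47.1   2.1 -35.7]
```

View pics/s1.png

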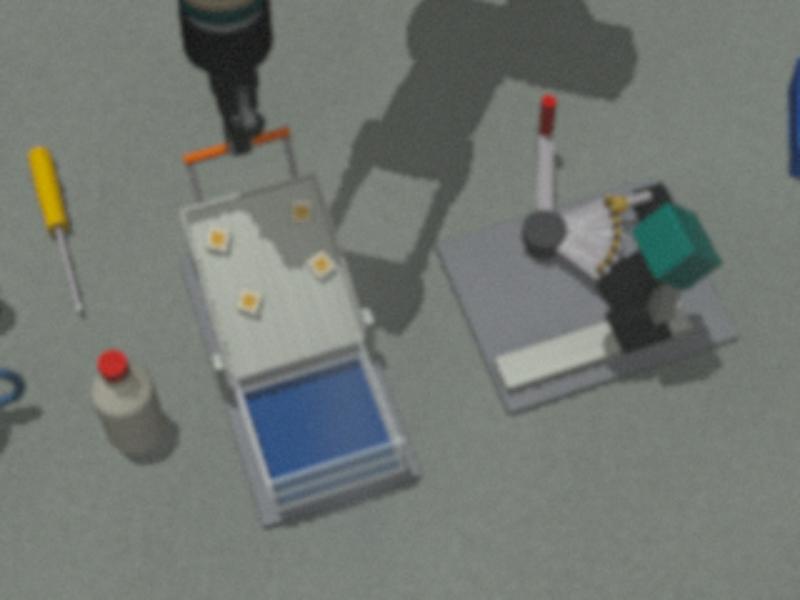

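View pics/w6.png

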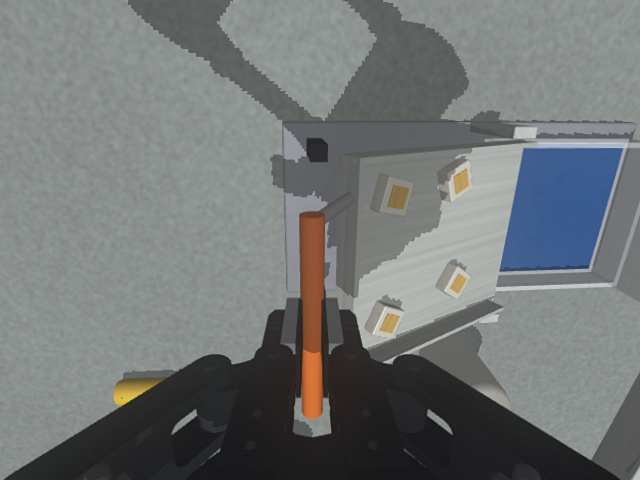

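```bash
python3 -m inch '[[-1,3,0,-2.5,0],[-1,3,0,-2.5,0],[-1,3,0,-2.5,0],[-1,3,0,-2.3,0],[-1,3,0,-2.3,0],[-1,3,0,-2.3,0]]'
python3 - <<'E'
from h import *
lift([.7,.8,.9])
p=eyes.get_image('scene'); cv2.imwrite('pics/s2.png',cv2.resize(p['frame'][130:370,150:470,::-1],(640,480)))
E
```

```text
clock: 8.2
position: [0.4934, -0.1618, 0.1679]
ee_rot: [0.024, 0.997, 0.064, 0.031]
contact_force: [-3.6, -3.6, 0.5]
width: 0.0076
clk 8.2 tilt est 0.596 r 190.1 toolz [ 0.066 -0.044 -0.997] F [-3.6 -3.6  0.5] w 0.0076
0.7 [ 16.4   0.9 -10.8]
0.8 [ 32.2   1.4 -21.1]
0.9 [ 49.    1.9 -29.6]
```

View pics/s2.png

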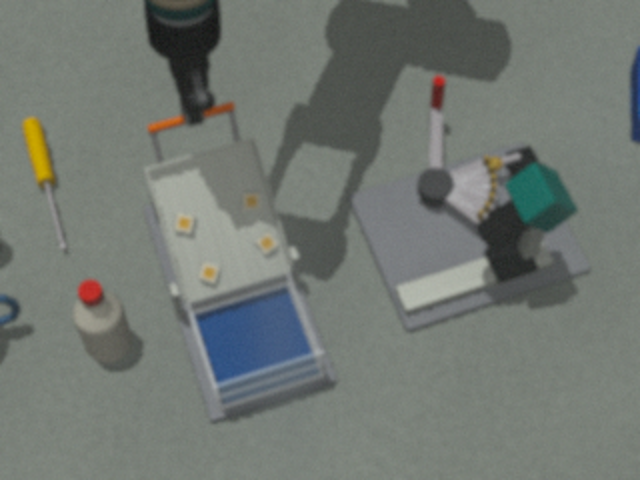

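```bash
python3 -m inch '[[-1,3.2,0,-2,0],[-1,3.2,0,-2,0],[-1,3.2,0,-2,0],[-1,3.2,0,-2,0],[-1,3.2,0,-1.8,0],[-1,3.2,0,-1.8,0],[-1,3.2,0,-1.8,0],[-1,3.2,0,-1.8,0]]'
python3 - <<'E'
from h import *
lift([.8,.9,1.0])
p=eyes.get_image('scene'); cv2.imwrite('pics/s3.png',cv2.resize(p['frame'][130:370,150:470,::-1],(640,480)))
E
```

```text
clock: 8.92
position: [0.5155, -0.1589, 0.1883]
ee_rot: [0.026, 0.997, 0.064, 0.028]
contact_force: [-4.0, -2.8, 2.5]
width: 0.0073
clk 8.92 tilt est 0.756 r 190.9 toolz [ 0.059 -0.048 -0.997] F [-4.  -2.8  2.5] w 0.0073
0.8 [ 8.5  0.5 -2.1]
0.9 [ 25.2   1.  -10.8]
1.0 [ 42.7   1.5 -17.8]
```

View pics/s3.png

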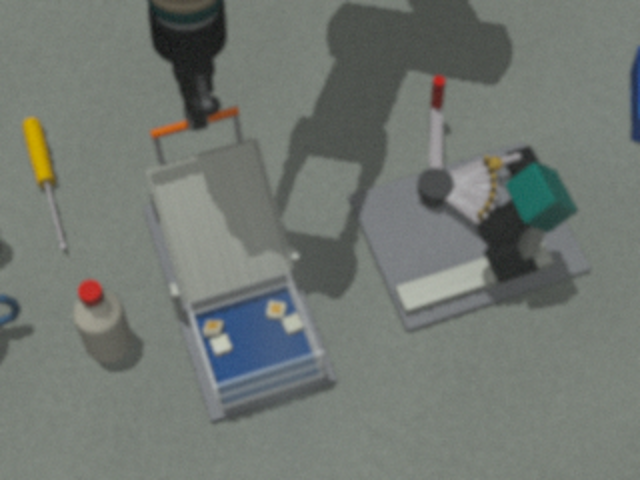

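All four chips are in the blue dish; in this crop they sit at about (213,327), (275,310), (220,344) and (292,323). Next I'll lower the tray.

```bash
python3 - <<'E'
from h import *
lift([.65,.55,.45,.35])
E
python3 -m inch '[[-1,-5,0,3,0],[-1,-5,0,4,0],[-1,-5,0,4.5,0],[-1,-4.5,0,5,0],[-1,-4.5,0,5.5,0],[-1,-4,0,6,0]]'
python3 - <<'E'
from h import *
lift([.4,.3,.2,.1])
E
```

```text
clk 8.97 tilt est 0.761 r 190.9 toolz [ 0.06  -0.048 -0.997] F [-5.  -1.9  5. ] w 0.0075
0.65 [-15.5  -0.6  14.4]
0.55 [-29.5  -1.3  26.9]
0.45 [-42.2  -2.1  40.8]
0.35 [-53.5  -3.   55.9]
clock: 9.47
position: [0.4875, -0.1626, 0.1618]
ee_rot: [0.026, 0.997, 0.064, 0.029]
contact_force: [-8.0, -1.9, 8.2]
width: 0.008
clk 9.47 tilt est 0.552 r 190.1 toolz [ 0.062 -0.047 -0.997] F [-8.  -1.9  8.2] w 0.008
0.4 [-17.6  -1.1  22.8]
0.3 [-28.1  -2.   38.4]
0.2 [-37.  -3.  55.]
0.1 [-44.2  -3.9  72.3]
```

```bash
python3 -m inch '[[-1,-4.5,-0.3,6,0],[-1,-4.5,-0.3,6.5,0],[-1,-4.5,-0.3,7,0],[-1,-4,-0.3,7.5,0],[-1,-4,-0.3,8,0],[-1,-4,-0.3,8,0],[-1,-3.5,-0.3,8,0]]'
python3 - <<'E'
from h import *
lift([.1,0])
E
```

```text
clock: 10.05
position: [0.4549, -0.1669, 0.108]
ee_rot: [0.026, 0.997, 0.063, 0.029]
contact_force: [-4.6, -2.6, 3.1]
width: 0.0076
clk 10.05 tilt est 0.218 r 188.7 toolz [ 0.062 -0.049 -0.997] F [-4.6 -2.6  3.1] w 0.0076
0.1 [-8.3 -1.  20.5]
0 [-13.7  -2.1  38.5]
```

```bash
python3 -m inch '[[-1,-3,-0.4,8,0],[-1,-3,-0.4,8,0],[-1,-3,-0.4,8,0],[-1,-2.5,-0.4,7,0],[-1,-2,-0.4,6,0],[-1,-1.5,-0.3,4,0]]'
python3 - <<'E'
from h import *
lift([0])
E
```

```text
clock: 10.55
position: [0.4439, -0.1686, 0.0676]
ee_rot: [0.027, 0.997, 0.062, 0.034]
contact_force: [-17.5, 10.4, 70.5]
width: 0.0079
clk 10.55 tilt est -0.006 r 187.9 toolz [ 0.072 -0.05  -0.996] F [-17.5  10.4  70.5] w 0.0079
0 [-0.1 -0.1 -1.2]
```

```bash
python3 -m inch '[[-1,0,0,-2,0],[-0.2,0,0,0,0],[-0.2,0,0,0,0],[-0.2,0,0,0,0]]'
python3 - <<'E'
from h import *
delta([.4427,-.1706,.13])
E
```

```text
clock: 10.88
position: [0.4472, -0.1677, 0.0723]
ee_rot: [0.027, 0.997, 0.06, 0.039]
contact_force: [0.7, 0.0, -0.5]
width: 0.0342
t 10.88 pos [ 0.4472 -0.1677  0.0723] toolx yaw 0.1233 tilt z [ 0.082 -0.049 -0.995] delta mm [ -0.4   5.8 -57.6] F [ 0.7  0.  -0.5] w 0.0342
```

```bash
python3 -m inch '[[-0.2,-1,0,-12,0],[-0.2,-1,0,-25,0],[-0.2,0,0,-35,0],[-0.2,0,0,-35,0],[-0.2,0,0,-20,0]]'
python3 - <<'E'
from h import *
delta([.4427,-.1706,.13])
p=eyes.get_image('scene'); cv2.imwrite('pics/s4.png',cv2.resize(p['frame'][130:370,150:470,::-1],(800,600)))
for n in ['focus_unit','lever_pivot','lever_knob']:
  for m in mark_of(p,n)[:2]: print(n,np.round(m['point'],1),round(m['confidence'],2),np.round(atz(p,m['point'],{'focus_unit':0,'lever_pivot':.034,'lever_knob':.038}[n]),4))
p=eyes.get_image('top'); cv2.imwrite('pics/t4.png',cv2.resize(p['frame'][150:330,200:440,::-1],(800,600)))
for n in ['focus_unit','lever_pivot','lever_knob']:
  for m in mark_of(p,n)[:2]: print(n,np.round(m['point'],1),round(m['confidence'],2),np.round(atz(p,m['point'],{'focus_unit':0,'lever_pivot':.034,'lever_knob':.038}[n]),4))
E
```

```text
clock: 11.3
position: [0.4322, -0.158, 0.1937]
ee_rot: [0.02, 0.997, 0.06, 0.033]
contact_force: [0.0, -0.6, -0.4]
width: 0.0339
t 11.3 pos [ 0.4322 -0.158   0.1937] toolx yaw 0.1211 tilt z [ 0.068 -0.037 -0.997] delta mm [ 4.8 10.9 64.6] F [ 0.  -0.6 -0.4] w 0.0339
focus_unit [232.9 364.2] 0.97 [0.5469 0.1081 0.    ]
lever_pivot [222.1 367.6] 0.7 [0.5387 0.1166 0.034 ]
lever_knob [181.9 368.8] 0.6 [0.4235 0.1495 0.038 ]
focus_unit [245.6 277.9] 0.92 [0.5445 0.1212 0.    ]
lever_pivot [246.7 275.6] 0.67 [0.5343 0.1256 0.034 ]
lever_knob [285.3 269. ] 0.7 [0.4199 0.143  0.038 ]
```

View pics/s4.png

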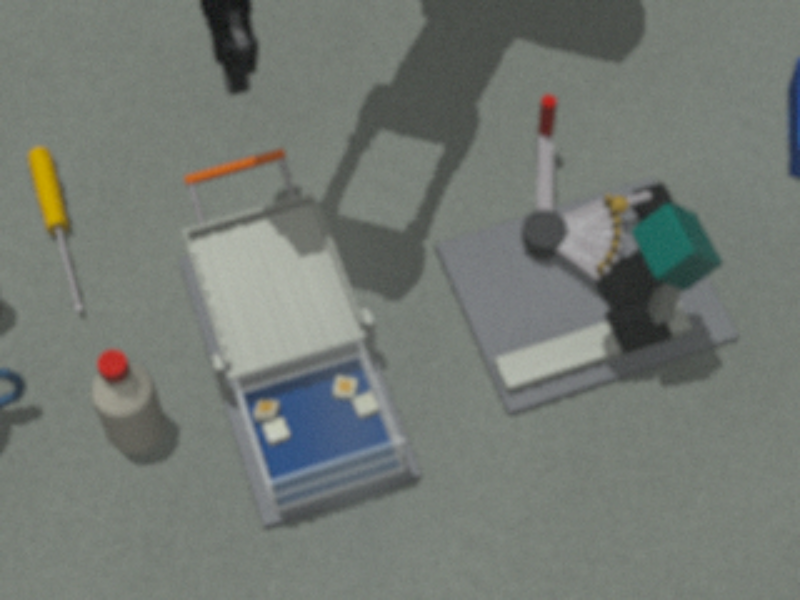

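View pics/t4.png

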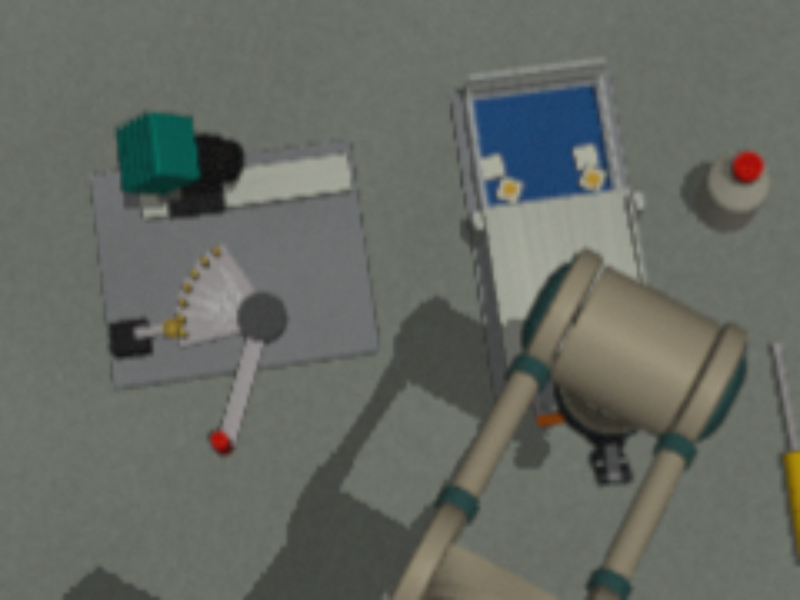

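```bash
python3 -m inch '[[-0.2,3,-24,-5,-6.9],[-0.2,6,-23,-5,-6.9],[-0.2,8.5,-22.5,-5,-6.9],[-0.2,11,-21,-5,-6.9],[-0.2,13.5,-20,-5,-6.9],[-0.2,16,-18,-5,-6.9],[-0.2,18,-16,-5,-6.9],[-0.2,19.5,-14,-5,-6.9],[-0.2,21,-11,-5,-6.9],[-0.2,22,-8.5,-5,-6.9],[-0.2,23,-6,-5,-6.9],[-0.2,23.5,-3,-5,-6.9],[-0.2,0,0,0,0]]'
python3 - <<'E'
from h import *
s=manip.get_state(); p=eyes.get_image('wrist'); save(p,'w7')
delta([.4213,.147,.2],1.57)
for n in ['focus_unit','lever_pivot','lever_knob']:
  for m in mark_of(p,n)[:2]: print(n,np.round(m['point'],1),round(m['confidence'],2),np.round(atz(p,m['point'],{'focus_unit':0,'lever_pivot':.034,'lever_knob':.038}[n],s),4))
E
```

```text
clock: 12.78
position: [0.4147, 0.1437, 0.226]
ee_rot: [0.022, 0.689, 0.724, 0.002]
contact_force: [0.3, -0.6, 0.1]
width: 0.0339
t 12.83 pos [0.4144 0.1418 0.2254] toolx yaw 1.6167 tilt z [ 0.033 -0.031 -0.999] delta mm [ 5.7  6.4 25.5] F [-0.6  0.2 -0.4] w 0.0343
turn deg 2.6758866042326983
lever_pivot [313.1 284. ] 0.77 [0.5416 0.1134 0.034 ]
lever_knob [209.6 317.3] 0.67 [0.4217 0.1435 0.038 ]
```

View pics/w7.png

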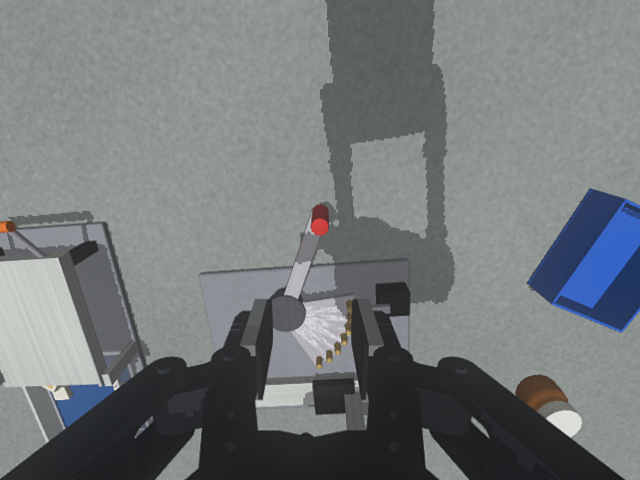

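```bash
python3 - <<'E'
from h import *
s=manip.get_state(); p=eyes.get_image('wrist')
hsv=cv2.cvtColor(p['frame'],cv2.COLOR_RGB2HSV); m=((((hsv[...,0]<8)|(hsv[...,0]>172)))&(hsv[...,1]>150)&(hsv[...,2]>60)).astype(np.uint8)
n,l,st,c=cv2.connectedComponentsWithStats(m)
for i in range(1,n):
    if st[i,4]>100: print(st[i],c[i],atz(p,c[i][::-1],.064,s)); 
m2=m&((hsv[...,2]>150).astype(np.uint8))
ys,xs=np.where(m2); print('bright',xs.min(),xs.max(),ys.min(),ys.max(),xs.mean(),ys.mean(),atz(p,(ys.mean(),xs.mean()),.09,s))
X=atz(p,(226,320),.09,s);print('top',X)
for P in [(313,288)]: print(atz(p,P,.05,s),atz(p,P,.034,s))
# base front edge
A=atz(p,(271,205),.012,s);B=atz(p,(258,400),.012,s);d=B-A;print('edge',A,B,np.arctan2(d[1],d[0])-np.pi/2)
delta([.4213,.147,.2],1.57)
E
```

```text
[317 219  17  17 228] [324.95614035 226.8245614 ] [0.43017284 0.14628775 0.064     ]
bright 317 331 219 235 324.33168316831683 226.9950495049505 [0.42224195 0.14533985 0.09      ]
top [0.42155719 0.14166013 0.09      ]
[0.5307068 0.1130211 0.05     ] [0.54026556 0.11169524 0.034     ]
edge [0.50528564 0.01530054 0.012     ] [0.47756625 0.23054962 0.012     ] 0.12807334135059278
t 13.03 pos [0.4146 0.1391 0.2258] toolx yaw 1.6113 tilt z [ 0.034 -0.032 -0.999] delta mm [ 8.5  6.2 25.7] F [1.3 0.  0.7] w 0.0342
turn deg 2.364060038926558
```

```bash
python3 -m inch '[[0.05,6,7,30,0],[0.05,0,0,30,0],[0.05,0,0,20,0]]'
python3 - <<'E'
from h import *
s=manip.get_state(); p=eyes.get_image('wrist'); save(p,'w8')
delta([.4228,.1447,.052],1.6)
hsv=cv2.cvtColor(p['frame'],cv2.COLOR_RGB2HSV); m=((((hsv[...,0]<8)|(hsv[...,0]>172)))&(hsv[...,1]>150)&(hsv[...,2]>60)).astype(np.uint8)
n,l,st,c=cv2.connectedComponentsWithStats(m)
for i in range(1,n):
    if st[i,4]>100: print(st[i],c[i],atz(p,c[i][::-1],.09,s)); 
E
```

```text
clock: 13.28
position: [0.4298, 0.1408, 0.1484]
ee_rot: [0.028, 0.695, 0.719, 0.005]
contact_force: [-0.9, 0.3, -0.3]
width: 0.0448
t 13.33 pos [0.4273 0.14   0.1451] toolx yaw 1.6035 tilt z [ 0.04  -0.032 -0.999] delta mm [ 8.  -8.  92.6] F [-1.8 -1.3 -2.5] w 0.0448
turn deg 0.20094100538179724
[313 229  23  21 383] [323.65796345 239.18798956] [0.42228573 0.14586054 0.09      ]
```

View pics/w8.png

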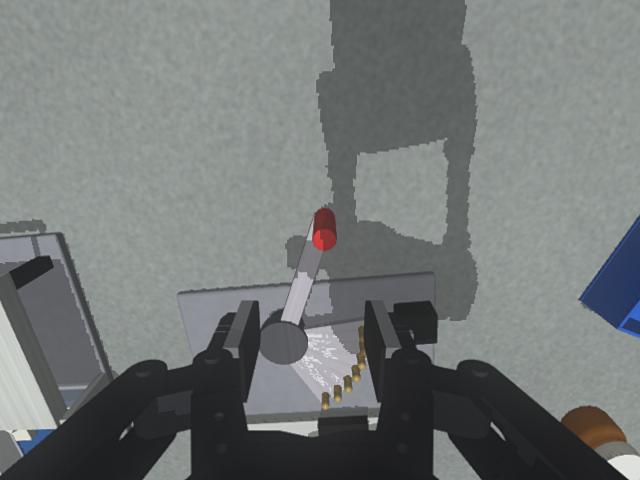

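```bash
python3 -m inch '[[0.05,8,-7,10,0],[0.05,1,-2,25,0],[0.05,0,-1,25,0]]'
python3 - <<'E'
from h import *
s=manip.get_state(); p=eyes.get_image('wrist'); save(p,'w9')
delta([.4228,.1449,.052],1.6)
E
```

```text
clock: 13.58
position: [0.4233, 0.1445, 0.086]
ee_rot: [0.028, 0.698, 0.716, 0.005]
contact_force: [-0.4, -0.9, 0.3]
width: 0.0447
t 13.63 pos [0.4195 0.1434 0.0818] toolx yaw 1.5954 tilt z [ 0.038 -0.034 -0.999] delta mm [ 2.5  2.2 29.8] F [-2.3 -1.  -1.7] w 0.0451
turn deg -0.2631192851467663
```

View pics/w9.png

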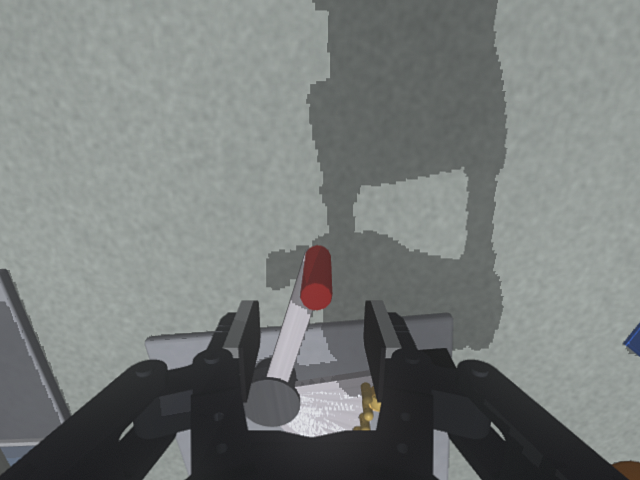

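```bash
python3 -m inch '[[0.05,2.5,2,14,0],[0.05,0.5,0.5,16,0]]'
python3 - <<'E'
from h import *
s=manip.get_state(); p=eyes.get_image('wrist'); save(p,'w10')
delta([.4228,.1449,.052],1.6)
E
```

```text
clock: 13.8
position: [0.4244, 0.144, 0.053]
ee_rot: [0.026, 0.699, 0.714, 0.002]
contact_force: [-0.0, -0.3, -0.1]
width: 0.0447
t 13.85 pos [0.4226 0.1434 0.0506] toolx yaw 1.5915 tilt z [ 0.035 -0.035 -0.999] delta mm [ 1.4  0.2 -1.4] F [-0.7 -0.8 -1.7] w 0.0451
turn deg -0.48663124044223105
```

View pics/w10.png

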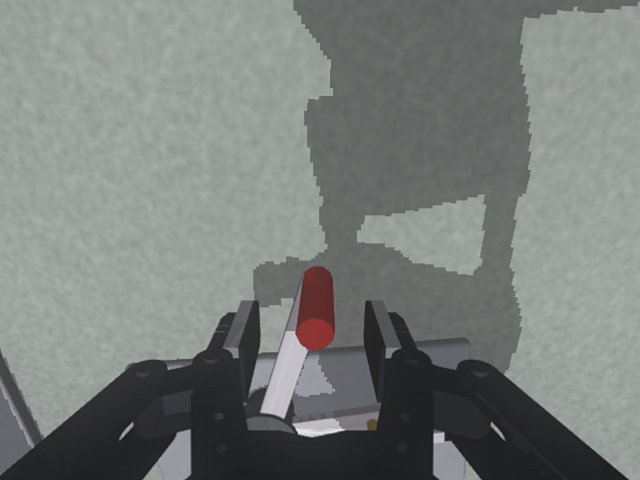

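```bash
python3 -m inch '[[-1,1,0,0,0],[-1,0,0,0,0],[-1,0,0,0,0],[-1,0,0,0,0]]' 60
python3 - <<'E'
from h import *
s=manip.get_state(); p=eyes.get_image('wrist'); save(p,'w11')
delta([.4228,.1449,.052],1.6)
M=Rq(s['ee_rot']); g=s['position']-.0187*M[:,2]; print('grasp',g)
E
```

```text
clock: 14.18
position: [0.4228, 0.1454, 0.0523]
ee_rot: [0.022, 0.702, 0.712, 0.001]
contact_force: [3.9, -0.7, -17.3]
width: 0.0135
t 14.23 pos [0.4227 0.1453 0.0521] toolx yaw 1.5848 tilt z [ 0.033 -0.03  -0.999] delta mm [-0.4  0.1  0.1] F [  2.5   3.4 -11.6] w 0.0132
turn deg -0.872956064140789
grasp [0.42214785 0.14598985 0.07093658]
```

View pics/w11.png

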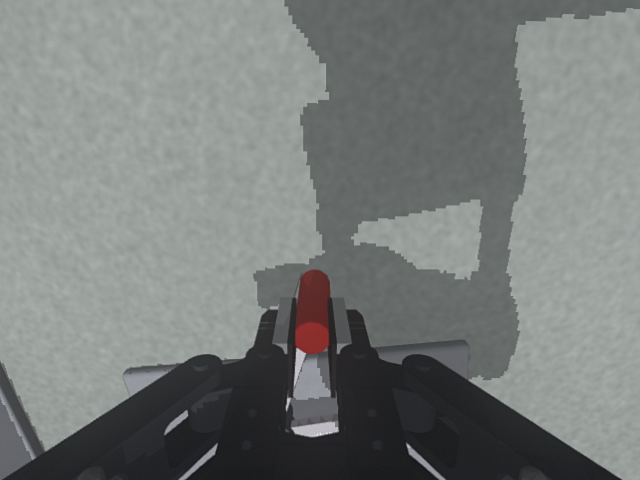

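```bash
cat >> h.py <<'E'
PIV=np.array([.5377,.1138]); B0=.272
def lev(ts):
    s=manip.get_state(); M=Rq(s['ee_rot']); g=s['position']-.0187*M[:,2]
    d=g[:2]-PIV; b=np.arctan2(d[1],-d[0]); tan=np.array([-np.sin(b),-np.cos(b)])
    F=s['contact_force']
    print('clk',round(s['clock'],2),'lever est',round(B0-b,3),'r',round(np.hypot(*d)*1000,1),'gz',round(g[2],4),'toolz',np.round(M[:,2],3),'F',np.round(F,1),'Ftan',round(F[:2]@tan,1),'w',round(s['width'],4))
    for t in ts:
        bb=B0-t; T=np.r_[PIV+.12*np.array([-np.cos(bb),np.sin(bb)]),.0709]
        print(t,np.round(M.T@(T-g)*1000,1))
E
python3 -c "
from h import *
lev([.1,.2,.3,.4,.5,.6])"
```

```text
clk 14.23 lever est 0.001 r 120.0 gz 0.0708 toolz [ 0.033 -0.03  -0.999] F [  2.5   3.4 -11.6] Ftan -3.9 w 0.0132
0.1 [-11.5  -2.8   0.2]
0.2 [-23.4  -4.5   0.5]
0.3 [-35.4  -4.9   0.8]
0.4 [-47.3  -4.1   1.2]
0.5 [-59.2  -2.2   1.7]
0.6 [-70.7   0.9   2.1]
```

```bash
python3 -m inch '[[-1,-4,-1,0,0],[-1,-4,-0.8,0,0],[-1,-4,-0.6,0,0],[-1,-4,-0.5,0,0]]'; python3 -c "
from h import *
lev([.2,.3,.4])"
```

```text
clock: 14.57
position: [0.4217, 0.1409, 0.0522]
ee_rot: [0.016, 0.705, 0.709, 0.011]
contact_force: [0.6, 12.2, -11.3]
width: 0.0136
clk 14.57 lever est 0.043 r 119.8 gz 0.0709 toolz [ 0.038 -0.006 -0.999] F [  0.6  12.2 -11.3] Ftan -12.0 w 0.0136
0.2 [-18.6  -3.1  -0. ]
0.3 [-30.6  -3.5   0. ]
0.4 [-42.5  -2.6   0.1]
```

```bash
python3 -m inch '[[-1,-6,-0.8,0,0],[-1,-6,-0.8,0,0],[-1,-6,-0.6,0,0]]'; python3 -c "
from h import *
lev([.2,.3,.4])"
```

```text
clock: 14.82
position: [0.4182, 0.1273, 0.0518]
ee_rot: [0.012, 0.706, 0.708, 0.014]
contact_force: [2.3, 6.4, -11.9]
width: 0.0131
clk 14.82 lever est 0.161 r 120.9 gz 0.0705 toolz [ 0.036  0.003 -0.999] F [  2.3   6.4 -11.9] Ftan -6.6 w 0.0131
0.2 [-4.8  0.5 -0.4]
0.3 [-16.8   0.2  -0.5]
0.4 [-28.8   1.1  -0.5]
```

```bash
python3 -m inch '[[-1,-5,0.2,0,0],[-1,-5,0.2,0,0],[-1,-5,0.2,0,0]]'; python3 -c "
from h import *
lev([.2,.3,.4])"
```

```text
clock: 15.07
position: [0.4164, 0.1172, 0.0517]
ee_rot: [0.006, 0.707, 0.707, 0.016]
contact_force: [3.0, 6.7, -13.7]
width: 0.0135
clk 15.07 lever est 0.246 r 121.9 gz 0.0704 toolz [ 0.032  0.014 -0.999] F [  3.    6.7 -13.7] Ftan -6.8 w 0.0135
0.2 [ 5.5  2.2 -0.3]
0.3 [-6.5  1.9 -0.5]
0.4 [-18.5   2.9  -0.6]
```

```bash
python3 -m inch '[[-1,-6,0.8,0,0],[-1,-6,0.8,0,0],[-1,-5,0.8,0,0]]'; python3 -c "
from h import *
lev([.3,.4,.5])"
```

```text
clock: 15.32
position: [0.4159, 0.1041, 0.0515]
ee_rot: [0.001, 0.708, 0.706, 0.018]
contact_force: [0.7, 2.9, -9.6]
width: 0.0133
clk 15.32 lever est 0.355 r 122.8 gz 0.0702 toolz [ 0.027  0.023 -0.999] F [ 0.7  2.9 -9.6] Ftan -2.9 w 0.0133
0.3 [ 6.8  2.4 -0.5]
0.4 [-5.1  3.4 -0.7]
0.5 [-16.9   5.5  -0.9]
```

```bash
python3 -m inch '[[-1,-5,1.2,0,0],[-1,-5,1.2,0,0],[-1,-5,1.4,0,0]]'; python3 -c "
from h import *
lev([.4,.5,.6])"
```

```text
clock: 15.57
position: [0.4168, 0.0931, 0.0515]
ee_rot: [-0.004, 0.71, 0.704, 0.019]
contact_force: [-1.0, 8.6, -7.8]
width: 0.0131
clk 15.57 lever est 0.446 r 123.1 gz 0.0702 toolz [ 0.022  0.033 -0.999] F [-1.   8.6 -7.8] Ftan -8.6 w 0.0131
0.4 [ 6.   2.2 -0.5]
0.5 [-5.8  4.4 -0.8]
0.6 [-17.3   7.8  -1.1]
```

```bash
python3 -m inch '[[-1,-6,2.2,0,0],[-1,-5,2,0,0]]'; python3 -c "
from h import *
lev([.5,.6])"
```

```text
clock: 15.73
position: [0.418, 0.0845, 0.0514]
ee_rot: [-0.008, 0.71, 0.704, 0.02]
contact_force: [-0.3, 5.8, -6.6]
width: 0.0133
clk 15.73 lever est 0.517 r 123.7 gz 0.0701 toolz [ 0.017  0.039 -0.999] F [-0.3  5.8 -6.6] Ftan -5.7 w 0.0133
0.5 [ 3.   3.1 -0.7]
0.6 [-8.5  6.5 -1.1]
```

```bash
python3 -m inch '[[-1,-5,2.5,0,0],[-1,-4,2.5,0,0]]'; python3 -c "
from h import *
lev([.5,.6])
p=eyes.get_image('top'); cv2.imwrite('pics/t12.png',cv2.resize(p['frame'][150:330,200:440,::-1],(800,600)))
lev([.5,.6])
p=eyes.get_image('scene'); cv2.imwrite('pics/s12.png',cv2.resize(p['frame'][150:270,310:470,::-1],(800,600)))
lev([.5,.6])
"
```

```text
clock: 15.9
position: [0.4198, 0.0765, 0.0514]
ee_rot: [-0.011, 0.71, 0.703, 0.019]
contact_force: [-2.7, 8.0, -4.8]
width: 0.0132
clk 15.9 lever est 0.584 r 124.1 gz 0.07 toolz [ 0.011  0.042 -0.999] F [-2.7  8.  -4.8] Ftan -8.4 w 0.0132
0.5 [11.   1.1 -0.4]
0.6 [-0.5  4.5 -0.8]
clk 15.95 lever est 0.585 r 124.2 gz 0.07 toolz [ 0.01   0.042 -0.999] F [-2.7  6.2 -4. ] Ftan -6.7 w 0.013
0.5 [11.2  1.1 -0.4]
0.6 [-0.3  4.5 -0.9]
clk 16.0 lever est 0.584 r 124.1 gz 0.07 toolz [ 0.01   0.042 -0.999] F [-2.1  6.  -4.2] Ftan -6.4 w 0.0135
0.5 [11.   1.1 -0.4]
0.6 [-0.5  4.6 -0.8]
```

View pics/t12.png

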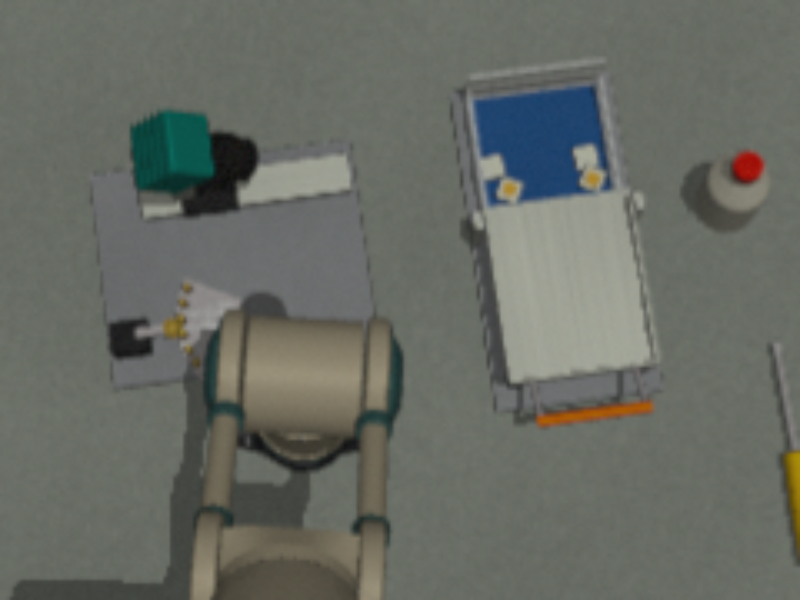

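View pics/s12.png

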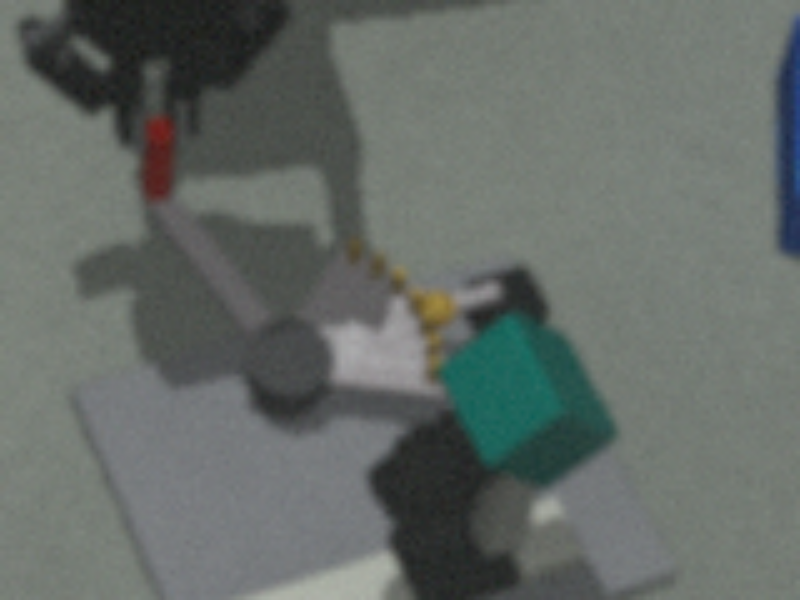

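```bash
python3 -m inch '[[-1,-4,3,0,0]]'; python3 -c "
from h import *
lev([.6])
p=eyes.get_image('scene'); cv2.imwrite('pics/s13.png',cv2.resize(p['frame'][150:270,310:470,::-1],(800,600)))
hsv=cv2.cvtColor(p['frame'],cv2.COLOR_RGB2HSV); m=((((hsv[...,0]<8)|(hsv[...,0]>172)))&(hsv[...,1]>150)&(hsv[...,2]>60)).astype(np.uint8)
m[:,:330]=0;m[:,380:]=0;ys,xs=np.where(m);print(len(xs),xs.mean(),ys.mean(),ys.min(),ys.max())
k=atz(p,(ys.mean(),xs.mean()),.066);print('knob',k)
for n in ['lever_knob','lever_pivot']:
  for q in mark_of(p,n)[:1]: print(n,q['point'],atz(p,q['point'],.036))
lev([.6])
"
```

```text
clock: 16.08
position: [0.4203, 0.0746, 0.0514]
ee_rot: [-0.015, 0.712, 0.702, 0.019]
contact_force: [-2.9, 16.9, -4.5]
width: 0.0133
clk 16.08 lever est 0.601 r 124.1 gz 0.0701 toolz [ 0.006  0.047 -0.999] F [-2.9 16.9 -4.5] Ftan -17.0 w 0.0133
0.6 [ 1.5  3.9 -0.7]
43 340.6744186046512 180.27906976744185 174 188
knob [0.42403336 0.07491491 0.066     ]
lever_knob [186.3, 339.4] [0.42001617 0.07351282 0.036     ]
lever_pivot [225.2, 367.1] [0.54844079 0.11263139 0.036     ]
clk 16.23 lever est 0.602 r 124.1 gz 0.0701 toolz [ 0.006  0.047 -0.999] F [-2.4  9.2 -3.4] Ftan -9.5 w 0.0133
0.6 [ 1.7  3.8 -0.7]
```

```bash
python3 -c "
from h import *
for i in range(6):
  p=eyes.get_image('wrist'); lev([])
save(p,'w14')
s=manip.get_state(); print(s['qd'].round(4))
"
```

```text
clk 16.28 lever est 0.602 r 124.1 gz 0.07 toolz [ 0.006  0.047 -0.999] F [-3.  10.9 -3.4] Ftan -11.3 w 0.0134
clk 16.33 lever est 0.602 r 124.2 gz 0.07 toolz [ 0.006  0.047 -0.999] F [-2.8 10.2 -4.3] Ftan -10.6 w 0.0131
clk 16.38 lever est 0.602 r 124.1 gz 0.0701 toolz [ 0.006  0.047 -0.999] F [-2.7 10.5 -3.7] Ftan -10.8 w 0.0129
clk 16.43 lever est 0.602 r 124.1 gz 0.0701 toolz [ 0.006  0.046 -0.999] F [-2.8 10.8 -4. ] Ftan -11.1 w 0.0133
clk 16.48 lever est 0.602 r 124.1 gz 0.0701 toolz [ 0.006  0.046 -0.999] F [-2.4  9.9 -3.9] Ftan -10.2 w 0.0135
clk 16.53 lever est 0.602 r 124.2 gz 0.07 toolz [ 0.006  0.046 -0.999] F [-3.1 10.1 -5.1] Ftan -10.5 w 0.0134
[ 0.0022 -0.001   0.0002 -0.0011  0.0009 -0.0011]
```

View pics/w14.png

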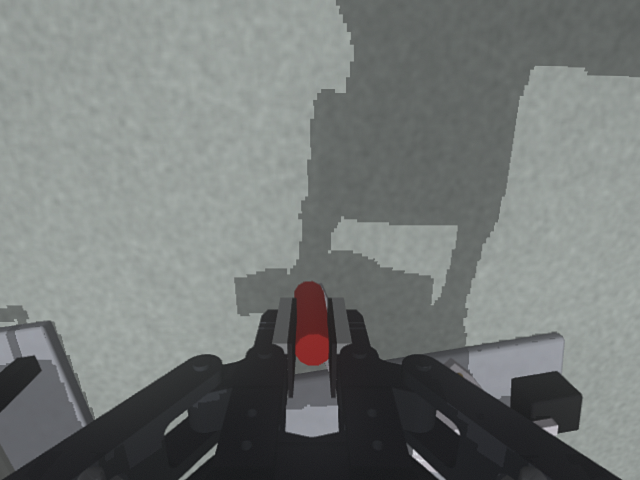

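```bash
python3 -m inch '[[-1,-2.2,2,0,0]]'; python3 -c "
from h import *
for i in range(6):
  p=eyes.get_image('top'); lev([])
"
```

```text
clock: 16.62
position: [0.4203, 0.0744, 0.0515]
ee_rot: [-0.017, 0.712, 0.702, 0.019]
contact_force: [-1.6, 11.5, -8.0]
width: 0.0134
clk 16.67 lever est 0.603 r 124.2 gz 0.0701 toolz [ 0.002  0.051 -0.999] F [-2.7 12.2 -5.4] Ftan -12.4 w 0.013
clk 16.72 lever est 0.603 r 124.1 gz 0.0701 toolz [ 0.003  0.051 -0.999] F [-2.5 11.7 -4.9] Ftan -11.9 w 0.0133
clk 16.77 lever est 0.603 r 124.1 gz 0.0701 toolz [ 0.003  0.051 -0.999] F [-2.2 10.6 -4.8] Ftan -10.7 w 0.013
clk 16.82 lever est 0.603 r 124.2 gz 0.0701 toolz [ 0.003  0.051 -0.999] F [-1.9 11.4 -5.6] Ftan -11.4 w 0.0128
clk 16.87 lever est 0.603 r 124.2 gz 0.0701 toolz [ 0.003  0.051 -0.999] F [-1.9 11.7 -5.9] Ftan -11.7 w 0.0135
clk 16.92 lever est 0.603 r 124.2 gz 0.0701 toolz [ 0.003  0.051 -0.999] F [-1.6 11.2 -5.6] Ftan -11.1 w 0.0133
```

```bash
python3 -m inch '[[-1,0,1,0,0]]'; python3 -c "
from h import *
for i in range(4):
  p=eyes.get_image('top'); lev([])
"
```

```text
clock: 17.0
position: [0.4196, 0.0763, 0.0515]
ee_rot: [-0.02, 0.713, 0.701, 0.019]
contact_force: [0.0, 11.1, -8.8]
width: 0.0134
clk 17.05 lever est 0.586 r 124.2 gz 0.0702 toolz [-0.001  0.055 -0.998] F [-0.5  9.4 -7.1] Ftan -9.1 w 0.0134
clk 17.1 lever est 0.588 r 124.2 gz 0.0702 toolz [-0.     0.055 -0.999] F [-1.2 10.8 -7.6] Ftan -10.7 w 0.0134
clk 17.15 lever est 0.588 r 124.3 gz 0.0701 toolz [-0.     0.055 -0.999] F [-1.6 10.3 -5. ] Ftan -10.3 w 0.0131
clk 17.2 lever est 0.588 r 124.2 gz 0.0702 toolz [-0.     0.055 -0.999] F [-0.7 10.1 -7.3] Ftan -9.8 w 0.0128
```

```bash
python3 - <<'E'
from h import *
p=eyes.get_image('scene'); save(p,'scene15')
f0=cv2.imread('pics/scene0.png')[:,:,::-1].copy()
def an(f):
    hsv=cv2.cvtColor(f,cv2.COLOR_RGB2HSV); m=((((hsv[...,0]<8)|(hsv[...,0]>172)))&(hsv[...,1]>120)&(hsv[...,2]>50)); m[:,:325]=0;m[:,390:]=0;m[:150]=0;m[205:]=0
    ys,xs=np.where(m); r=(len(xs),xs.mean(),ys.mean(),ys.min(),ys.max()); 
    bot=ys>=ys.max()-6; return r,(ys[bot].mean(),xs[bot].mean()),(ys.mean(),xs.mean())
for f in (f0,p['frame']):
    r,b,c=an(f); print(np.round(r,1)); X=atz(p,b,.05);Y=atz(p,c,.064); print(np.round(X,4),np.round(Y,4))
# predicted knob centroid pixel vs lever angle given same pivot
for a in (0,.5,.55,.6,.65,.7):
    b=B0-a; k=PIV+.12*np.array([-np.cos(b),np.sin(b)]); print(a,np.round(proj(p,[*k,.064]),1),np.round(proj(p,[*k,.04]),1))
cv2.imwrite('pics/cmp.png',np.hstack([cv2.resize(f[150:230,325:395,::-1],(350,400),interpolation=0) for f in (f0,p['frame'])]))
E
```

```text
[ 58.  368.6 174.6 168.  183. ]
[0.4245 0.1468 0.05  ] [0.4198 0.1481 0.064 ]
[ 66.  341.1 180.7 174.  188. ]
[0.4259 0.0753 0.05  ] [0.4241 0.0761 0.064 ]
0 [175.4 368.1] [181.2 367.4]
0.5 [179.  344.9] [184.7 344.6]
0.55 [179.8 342.8] [185.6 342.5]
0.6 [180.8 340.7] [186.5 340.4]
0.65 [181.8 338.7] [187.5 338.5]
0.7 [182.9 336.8] [188.6 336.5]
```

View pics/cmp.png

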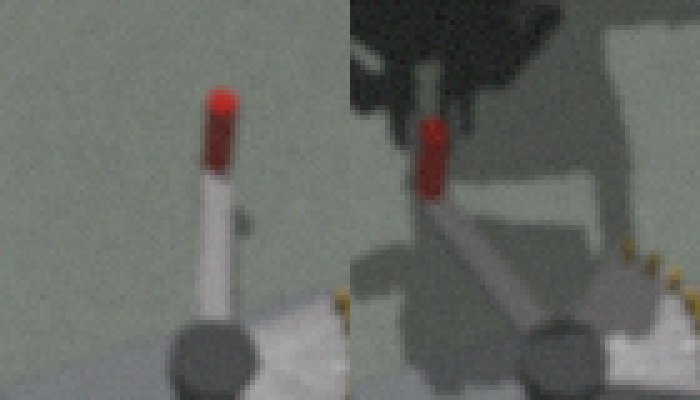

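```bash
python3 -c "
from h import *
lev([])
print(manip.sign_off())
lev([])"
```

```text
clk 17.25 lever est 0.588 r 124.2 gz 0.0702 toolz [-0.     0.055 -0.999] F [-1.4 10.7 -7.3] Ftan -10.6 w 0.0131
the job is handed in; nothing more can be done
None
the job is handed in; nothing more can be done
```

The job is handed in, at about 17 s on the robot's clock. All four chips are in the dish, the tray is level again, and the fingers hold the focus lever in its third notch.

- **Tray:** I gripped the orange handle and lifted the tray to about 0.76 rad, going slowly from 0.5 rad. All four chips slid into the dish, and nothing touched them. I then lowered the tray onto its rests and let go. Pictures taken afterwards show it level and empty, with the chips still in the dish.
- **Lever:** I gripped the red knob at home and swung it over the pins at 0.1, 0.3 and 0.5, then stopped. The fingers still hold it with 60 N.

**Last checks**
- **Lever angle:** the arm's pose gives about 0.588 rad, and the knob's shift in the scene camera gives about 0.60. Both put it in the third notch, and three pins show passed in the picture.
- **Force at the knob:** it read about 10 N, above the expected 7 N. The sensor also read about 4 N just after gripping at home, so some of this may be offset. I went by the position checks.
- **Knob in the grip:** the knob seems to have slid about 4 mm along the pads, but it is still between them.
- **Tool tilt:** the tool leans about 3 degrees from vertical.
- **Highest force:** I lowered the tray a little too far, so the wrist force reached about 70 N for a moment. The limit is 120 N.
- **Other things:** I did not touch anything else on the bench, though I did not measure their positions again at the end.

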